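Show the celadon test tile to the copy camera

ROBOT

A 7-joint arm with a two-finger parallel gripper is mounted at the origin on the work surface. World frame = base frame: x ahead of the robot, y to its left, z up, the work surface at z = 0. Lengths are in m, angles in rad, forces in N, time in s.
With the tool pointing down it reaches from about 0.425 to 0.875 m from the base axis. Payload 8.4 kg.
Tool frame: the origin (TCP) lies midway between the tips of the shut fingers; the grasp point (between the pads) lies 19 mm behind it; z points along the fingers, y is the direction in which the jaws open and shut (so a half turn about z gives the same grasp; the last joint's range is limited). The gripper opens to 87 mm and grips with 3 to 60 N. Pads are 19 mm wide; open, the fingers measure 117 mm over their backs; the gripper's body (75 mm by 190 mm) begins 51 mm behind the grasp point.
Start: joints at [-1.206, 0.333, 0.04, 1.465, -0.013, 1.343, -0.059], TCP at [0.291, 0.581, 0.223] pointing down, gripper open.
Joint ranges: [-2.58, 2.58], [-0.38, 2.09], [-1.3, 1.39], [0.25, 2.4], [-1.5, 4.64], [0.08, 2.09], [-2.65, 2.65]. Speed limits (rad/s): [2.22, 2.22, 2.79, 2.79, 3.14, 3.14, 3.14].

INTERFACE

Orientations are given as a unit quaternion [x, y, z, w].
In Python, from workcell import status, read_camera, camera_info, r, find_in, regions_of, mark_of gives the robot as it stands.
- The arm moves only by the tool servo_tool, never from a script. Its argument "increments" is a list of rows, each a list of 2 entries, a list of its own where there are three numbers: the shift along the tool's x, y, z in mm, then the turn about the tool's z in rad. In form: [[[tx, ty, tz], spin], ...]. A call has 1 to 5 rows; each row shifts and turns the commanded pose from where the row before left it, along the tool's axes as they then stand; what a row does not reach is not made up. A row lasts 1/10 s, in which the tool goes at most 50 mm and 8.59 degrees, less where a joint would pass 70% of its speed; a pose out of reach is approached as far as the arm can. A call is refused whole if a number of a shift passes 50 or a number of a turn 0.15, either way. A call with a gripper value outside its range is refused whole. "claw" is the opening in per cent of the stroke, from 0 (shut) to 100 (fully open), set as the call begins (left out, the last holds). The fingers move at their own pace and stop on an object; the grip force is fixed at half the most. Time passes only in rows, so rows that do not move let the fingers close. It gives the time, the measured TCP pose, the force and the opening at its end, in the units of the state.
- status.observe(): the state, without advancing time (a new reading comes with each control period).
- read_camera(name): name is "scene" or "top" or "wrist"; returns (picture, depth): 400x640x3 uint8, red, green, blue; 400x640 float32, m along the optical axis (not along the pixel's ray), 0 where there is no reading.
- camera_info(name): a dict with "fov_y" (degrees; the focal length in pixels is half the picture's height over the tangent of half this angle, whatever the lens; pixels are square), "cx", "cy" (the principal point, pixels), "position" and "rotation" of the camera in the world. Camera axes: x right, y down, z forward; pixel columns grow to the right and rows downward; lengths in m; the calibration is good to about 2 mm. A picture is of the moment at which its call begins: read the wrist's pose just before it. camera_info takes no time and is no camera call; for the wrist camera it gives the pose at the moment of the call.
- r.job_done(): hands the job in, once; it reports no verdict.
Trained networks look in the newest picture that a camera, given by its name, has taken for a name from the list of things; names that differ only in an ending like _2 or _b are one class to them, and where a whole thing is asked for, a point or a joint stands for the part that bears it (a point fixed in the world has none). Each returns a list of dicts, best first, with "score" (0 to 1); they miss things now and then, are a little off and sometimes report something else, mostly with a low value. They report only what shows in the picture. A call takes as long as a camera call. They do not tell look-alikes from the thing itself.
- find_in(camera, target): "centre" ([column, row] in pixels, amid what is visible of it).
- regions_of(camera, target): "mask" (400x640 bool, what is visible of it) and "centre" ([column, row] in pixels, amid what is visible of it).
- mark_of(camera, target): "centre" ([column, row] in pixels: a listed point, or the origin of a listed thing).
The state is a dict: "time_s": time; "joints": joint angles; "joint_vel": joint speeds; "joint_torque": joint torques, N m; "position": TCP position; "tool_rot": TCP orientation; "force": force on the tool from outside, world axes, zero at the start; "wrist_torque": the same for the moment, N m; "grip_width": opening from 0.0 (shut) to 1.0 (fully open).
Only numpy, scipy, OpenCV 4.12 (cv2) and the standard library are available. Lean on these libraries where they do the work, as an engineer would, in place of code of your own. Each camera call takes 0.05 s, during which the arm holds its last target.

TASK

Take the pale green celadon test tile out of the row on the kiln shelf, gripping it by its bare clay top end, and show its glazed face to the camera on the column: square to the lens, the right way up in the picture, in the middle of the view and about 20 cm in front of the lens. Finish while still holding it there, quite still, for the photograph; do not bump the camera or its stand, and leave the other tiles and the beaker standing where they are.

Things in the scene. Friction and masses are not known exactly. Their poses are not given: they have to be found in the camera images.
- celadon_mid (a point): Middle of the pale green (celadon) test tile, loose, 0.10 to 0.17 kg, an upside-down T: upright plate 8 mm thick, 55 mm wide, top 100 mm above the underside; foot 46 mm deep, 8 mm thick. Point: centre of the plate, 50 mm above the underside. Axes: x square out of the glazed face, y along the width, z to the top end. Starts at any place in the row, glazed side roughly away from the robot.
- celadon_top (a point): Middle of the celadon tile's bare top end, 84 mm above its underside (34 mm above the middle); same axes. Both faces are bare buff clay from 65 to 100 mm up, with a small dark hang hole: grip here, across the 8 mm. From 12 to 65 mm the front is glazed green, darker above where it was dipped twice, and so is the front half of the foot; the back is bare.
- kiln_shelf: Pale kiln shelf, 170 x 370 mm, 15 mm thick, fixed, lying on the bench. Origin: centre of its underside. The four tiles stand in a row along its y axis, about 85 mm apart, each turned a little.
- tenmoku_mid (a point): Bystander test tile of the same shape as the celadon one (100 mm tall, 55 mm wide, foot 46 mm deep), loose, 0.13 kg. Point: half-way up, 50 mm above its underside, x out of its glazed face, z up. Its glaze is dark brown.
- cobalt_mid (a point): Bystander test tile of the same shape as the celadon one (100 mm tall, 55 mm wide, foot 46 mm deep), loose, 0.13 kg. Point: half-way up, 50 mm above its underside, x out of its glazed face, z up. Its glaze is dark blue.
- shino_mid (a point): Bystander test tile of the same shape as the celadon one (100 mm tall, 55 mm wide, foot 46 mm deep), loose, 0.13 kg. Point: half-way up, 50 mm above its underside, x out of its glazed face, z up. Its glaze is white.
- beaker_mid (a point): Salmon-pink unglazed clay beaker, 74 mm across, 85 mm tall, open above, loose; a bystander standing on the bench. Point: on its axis, half-way up.
- stand_front (a point): Middle of the front edge of the camera stand's foot, on its top (18 mm up). Fixed stand: dark steel foot 200 x 220 mm; square column 32 mm wide, 508 mm tall, its axis 120 mm from this point along +x. A black camera (body 125 mm wide, 80 mm high, 60 to 100 mm behind the lens front) is clamped to the column at a height that varies, looking to -x. Touch neither.
- lens (a point): Middle of the front glass of the lens (round black barrel, 62 mm across). Axes: x is the line of sight out of the lens, 0.42 rad (24 degrees) below level; z is up in the picture, y level. Shown rightly, the tile's middle lies on this x axis about 200 mm out, its own x axis points straight back at the lens and its z axis lies along this z (its top end leans away from the camera).
There are look-alikes about, which are no part of the job. Leave any red or yellow look-alike of the part that bears shino_mid alone.

How it is judged:
By the outcome, as a careful person would: the job done as asked, in the order asked, and still so for the second after the job is handed in, while the arm keeps its last pose, push and grip.
It also fails if it takes over 35 s, if anything falls off the work surface, if the arm or the gripper's body presses on something with over 40 N, if the wrist force passes 120 N, or if a joint passes its speed limit or range.

## Working session

There is one attempt and no reset: what is moved stays moved. The work goes in short steps, Python scripts to look and compute and a tool call to move; the robot and the scene stay as the last step left them, time stands still between calls to the robot, and variables do not carry over. Pictures are saved under pics/ and viewed, and the job is handed in when it is done.

Besides the shell and the picture viewer there is one more tool, called in YAML: its name, and indented under it one key for each argument. servo_tool: Moves the arm, as the interface text tells. Its arguments: {"type":"object","properties":{"increments":{"type":"array"},"claw":{"type":"number"}},"required":["increments"]}

```bash
ls; mkdir -p pics
python3 - <<'E'
from workcell import status, read_camera, camera_info
import cv2,numpy as np
s=status.observe();print({k:np.round(v,3).tolist() for k,v in s.items()})
for n in ["scene","top","wrist"]:
    p,d=read_camera(n);cv2.imwrite(f"pics/{n}0.png",p[:,:,::-1]);np.save(f"pics/{n}0d.npy",d)
    print(n,camera_info(n))
E
```

```text
pics
{'time_s': 0.0, 'joints': [-1.206, 0.334, 0.04, 1.466, -0.013, 1.343, -0.059], 'joint_vel': [-0.001, 0.001, -0.001, -0.0, -0.0, 0.002, 0.0], 'joint_torque': [-0.0, -65.637, 1.335, -40.379, -0.06, 0.045, 0.0], 'position': [0.291, 0.581, 0.222], 'tool_rot': [0.23, 0.973, -0.001, -0.0], 'force': [0.192, -0.226, -1.278], 'wrist_torque': [-0.032, 0.025, 0.002], 'grip_width': 1.001}
scene {'fov_y': 43.49656463414619, 'cx': 321.7968877757286, 'cy': 199.92887664202905, 'position': array([ 1.25559449, -1.04343465,  1.21715897]), 'rotation': array([ 0.85374804,  0.25212434, -0.13483675, -0.43516279])}
top {'fov_y': 53.73404941298043, 'cx': 320.67966758915185, 'cy': 196.11674293887503, 'position': array([0.36030526, 0.11760932, 1.22446528]), 'rotation': array([-0.7029488 ,  0.70684474, -0.06319672,  0.04732519])}
wrist {'fov_y': 62.543016243446736, 'cx': 312.1379708803407, 'cy': 198.9209589120441, 'position': array([0.23044579, 0.61155457, 0.38401207]), 'rotation': array([0.84409697, 0.52162293, 0.06459782, 0.10600442])}
```

View pics/scene0.png

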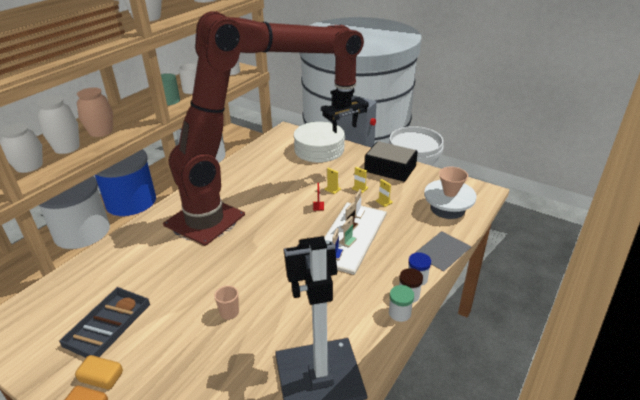

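View pics/top0.png

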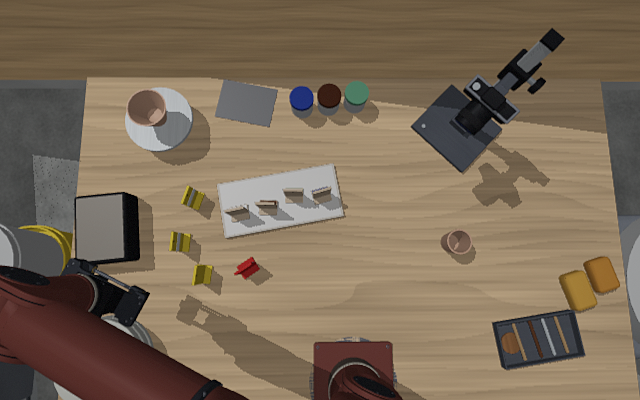

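View pics/wrist0.png

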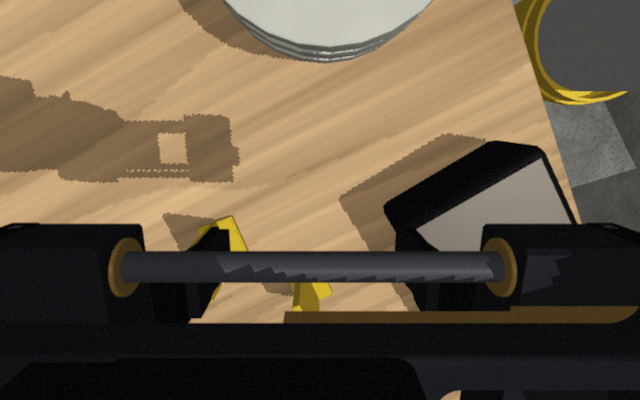

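```bash
cat > h.py <<'E'
import numpy as np,cv2
from scipy.spatial.transform import Rotation as R
from workcell import status, read_camera, camera_info, r, find_in, regions_of, mark_of
def unproj(n,u,v,z,ci=None):
    ci=ci or camera_info(n);f=200/np.tan(np.radians(ci['fov_y']/2))
    u,v,z=map(np.asarray,(u,v,z))
    p=np.stack([(u-ci['cx'])/f*z,(v-ci['cy'])/f*z,z],-1)
    return R.from_quat(ci['rotation']).apply(p.reshape(-1,3))+ci['position']
def proj(n,P,ci=None):
    ci=ci or camera_info(n);f=200/np.tan(np.radians(ci['fov_y']/2))
    q=R.from_quat(ci['rotation']).inv().apply(np.asarray(P)-ci['position'])
    q=np.atleast_2d(q);return np.stack([q[:,0]/q[:,2]*f+ci['cx'],q[:,1]/q[:,2]*f+ci['cy']],-1)
E
python3 - <<'E'
from h import *
for n in ["scene","top"]:
    d=np.load(f"pics/{n}0d.npy")
    for t in ["celadon_mid","celadon_top","tenmoku_mid","cobalt_mid","shino_mid","beaker_mid","stand_front","lens","kiln_shelf"]:
        for m in mark_of(n,t)[:3]:
            u,v=m['centre'];z=d[int(round(v)),int(round(u))]
            print(n,t,round(m['score'],2),np.round([u,v],1),np.round(unproj(n,u,v,z),3))
p=cv2.imread('pics/scene0.png');cv2.imwrite('pics/sc_crop.png',cv2.resize(p[150:280,270:410],None,fx=5,fy=4.6))
p=cv2.imread('pics/top0.png');cv2.imwrite('pics/tp_crop.png',cv2.resize(p[150:250,210:350],None,fx=5.5,fy=5.5))
p=cv2.imread('pics/top0.png');cv2.imwrite('pics/tc_crop.png',cv2.resize(p[20:180,400:590],None,fx=3.7,fy=3.7))
E
```

```text
scene celadon_mid 0.72 [350.9 231.9] [[0.557 0.194 0.05 ]]
scene celadon_top 0.58 [348.2 222. ] [[0.559 0.169 0.113]]
scene tenmoku_mid 0.73 [316.6 346.7] [[ 0.791 -0.379  0.176]]
scene tenmoku_mid 0.6 [350.6 212.9] [[0.518 0.257 0.08 ]]
scene cobalt_mid 0.52 [336.1 242.3] [[0.556 0.094 0.072]]
scene shino_mid 0.79 [362.  179.3] [[0.426 0.507 0.058]]
scene shino_mid 0.75 [383.5 194.1] [[0.541 0.482 0.041]]
scene shino_mid 0.61 [332.4 177.7] [[0.319 0.445 0.064]]
scene beaker_mid 0.86 [225.3 301.9] [[ 0.426 -0.332  0.083]]
scene beaker_mid 0.25 [312.  344.4] [[ 0.707 -0.282  0.023]]
scene stand_front 0.69 [316.  345.9] [[ 0.791 -0.382  0.182]]
scene lens 0.92 [307.  250.4] [[ 0.717 -0.303  0.407]]
scene kiln_shelf 0.77 [354.3 239.7] [[0.574 0.191 0.022]]
top celadon_mid 0.74 [263.2 204.2] [[0.513 0.255 0.114]]
top celadon_mid 0.59 [294.8 189.8] [[0.554 0.166 0.116]]
top celadon_mid 0.25 [237.4 208.8] [[0.5   0.327 0.116]]
top celadon_top 0.67 [294.  188.5] [[0.574 0.172 0.024]]
top tenmoku_mid 0.82 [264.3 206.1] [[0.512 0.256 0.081]]
top cobalt_mid 0.5 [322.2 194.8] [[0.55  0.086 0.049]]
top shino_mid 0.76 [239.4 208.9] [[0.5   0.322 0.114]]
top shino_mid 0.72 [246.1 268.2] [[0.335 0.303 0.093]]
top shino_mid 0.66 [189.6 198.8] [[0.538 0.48  0.057]]
top beaker_mid 0.96 [456.1 244.4] [[ 0.4   -0.327  0.008]]
top stand_front 0.9 [435.3 149.4] [[ 0.702 -0.278  0.009]]
top lens 0.59 [462.1 125.9] [[ 0.663 -0.234  0.347]]
top lens 0.44 [237.3 210.8] [[0.498 0.332 0.088]]
top kiln_shelf 0.87 [279.2 196.8] [[0.549 0.218 0.018]]
```

View pics/sc_crop.png

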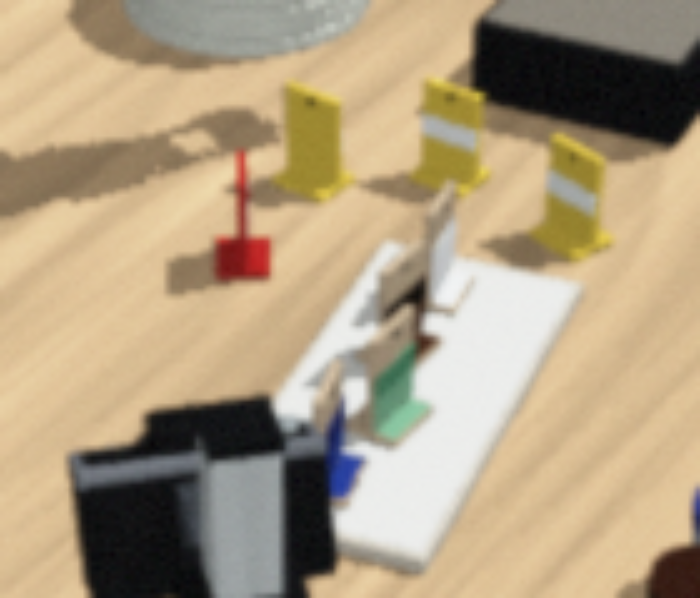

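View pics/tp_crop.png

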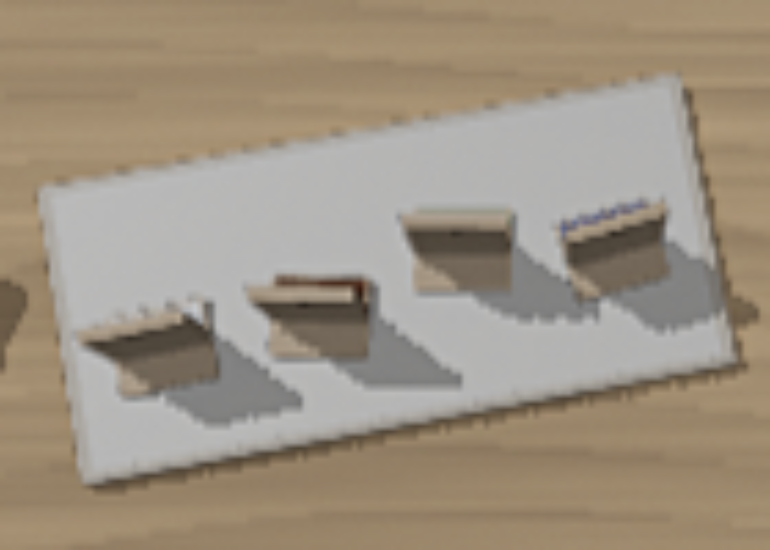

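View pics/tc_crop.png

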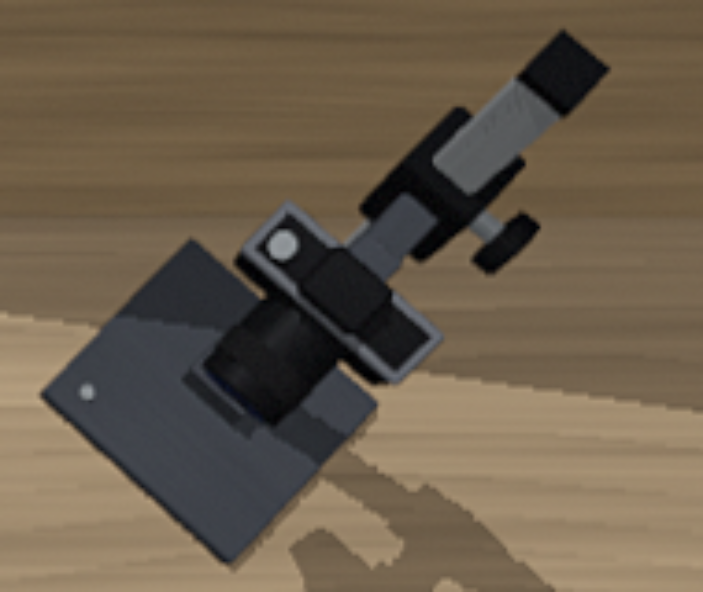

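Run:
```python
from h import *
vv,uu=np.mgrid[0:400,0:640]
out={}
for n in ["top","scene"]:
    d=np.load(f"pics/{n}0d.npy");P=unproj(n,uu.ravel(),vv.ravel(),d.ravel());P=P[d.ravel()>0.1];np.save(f"pics/{n}P.npy",P)
P=np.load("pics/topP.npy")
for c in [(.555,.168),(.512,.256),(.5,.325),(.55,.086)]:
    m=(abs(P[:,1]-c[1])<.045)&(abs(P[:,0]-c[0])<.04)&(P[:,2]>.09)&(P[:,2]<.14)
    q=P[m];mu=q.mean(0);w,V=np.linalg.eigh(np.cov(q[:,:2].T));a=V[:,1];t=(q[:,:2]-mu[:2])@a;s=(q[:,:2]-mu[:2])@V[:,0]
    ext=(t.min()+t.max())/2
    print(c,m.sum(),mu.round(4),"ctr",(mu[:2]+ext*a).round(4),"dir deg",np.degrees(np.arctan2(a[1],a[0]))%180,"ext",np.ptp(t).round(3),np.ptp(s).round(4),"ztop",np.percentile(q[:,2],[50,90]).round(4))
# stand foot
m=(P[:,2]>.010)&(P[:,2]<.026)&(np.hypot(P[:,0]-.78,P[:,1]+.35)<.2)
q=P[m].astype(np.float32);rect=cv2.minAreaRect(q[:,:2]*1000);print(rect,cv2.boxPoints(rect))
q=np.load("pics/sceneP.npy");m=(q[:,2]>.010)&(q[:,2]<.026)&(np.hypot(q[:,0]-.78,q[:,1]+.35)<.2)
print(m.sum(),cv2.boxPoints(cv2.minAreaRect(q[m].astype(np.float32)[:,:2]*1000)))
```

```text
(0.555, 0.168) 76 [0.5521 0.1739 0.1128] ctr [0.5521 0.1739] dir deg 89.99664801528297 ext 0.052 0.008 ztop [0.115  0.1188]
(0.512, 0.256) 77 [0.515  0.2511 0.1125] ctr [0.515  0.2512] dir deg 88.58683169021887 ext 0.053 0.0093 ztop [0.114  0.1175]
(0.5, 0.325) 86 [0.4978 0.3373 0.1105] ctr [0.4976 0.3384] dir deg 102.0962294579074 ext 0.054 0.0087 ztop [0.1139 0.1182]
(0.55, 0.086) 75 [0.5511 0.0892 0.1114] ctr [0.5511 0.0894] dir deg 106.17934492040642 ext 0.052 0.0088 ztop [0.114  0.1188]
((784.5642700195312, -334.555419921875), (255.71295166015625, 203.209716796875), 45.39344787597656) [[ 622.4419  -354.23187]
 [ 767.1162  -496.93274]
 [ 946.68665 -314.87897]
 [ 802.0123  -172.1781 ]]
3649 [[ 536.7061   -273.9817  ]
 [ 662.3803   -508.51385 ]
 [ 987.75385  -334.16223 ]
 [ 862.07965   -99.630066]]
```

Run:
```python
from h import *
ci=camera_info("top")
def plane(u,v,z,n="top",ci=ci):
    a=unproj(n,u,v,1.0,ci)[0];o=ci['position'];return o+(a-o)*(z-o[2])/(a[2]-o[2])
C=[plane(x/3.7+400-.35,y/3.7+20-.35,.018) for x,y in [(42,395),(232,563),(378,408),(190,240)]]
C=np.array(C);print(C.round(4));
for i in range(4): e=C[(i+1)%4]-C[i];print(np.linalg.norm(e).round(4),np.degrees(np.arctan2(e[1],e[0])))
print("front mid",(C[0]+C[1])/2)
P=np.load("pics/topP.npy")
f=(C[0]+C[1])/2
X=np.array([0.7071,-0.7071]);X=(C[2]+C[3]-C[0]-C[1])[:2];X/=np.linalg.norm(X);Y=np.array([-X[1],X[0]])
print("X ang",np.degrees(np.arctan2(X[1],X[0])))
s=(P[:,:2]-f[:2])@X;t=(P[:,:2]-f[:2])@Y
m=(abs(s-.05)<.2)&(abs(t)<.12)&(P[:,2]>.15)
for n in ["top","scene"]:
    P=np.load(f"pics/{n}P.npy");s=(P[:,:2]-f[:2])@X;t=(P[:,:2]-f[:2])@Y
    m=(abs(s-.03)<.2)&(abs(t)<.13)&(P[:,2]>.12)
    im=np.full((600,800,3),255,np.uint8)
    for a,b,z in zip(s[m],t[m],P[m,2]):
        cv2.circle(im,(int(150+a*1500),int(590-z*1000)),2,(0,0,int(255*min(1,abs(b)/.06))),-1)
    cv2.imwrite(f"pics/side_{n}.png",im)
```

```text
[[ 0.7753 -0.201   0.018 ]
 [ 0.6264 -0.3572  0.018 ]
 [ 0.7637 -0.4938  0.018 ]
 [ 0.9178 -0.3384  0.018 ]]
0.2158 -133.62370476337188
0.1936 -44.859895229763936
0.2189 45.2381035001495
0.1979 136.02615275403275
front mid [ 0.70086636 -0.27911547  0.018     ]
X ang -44.411999249988135
```

View pics/side_top.png

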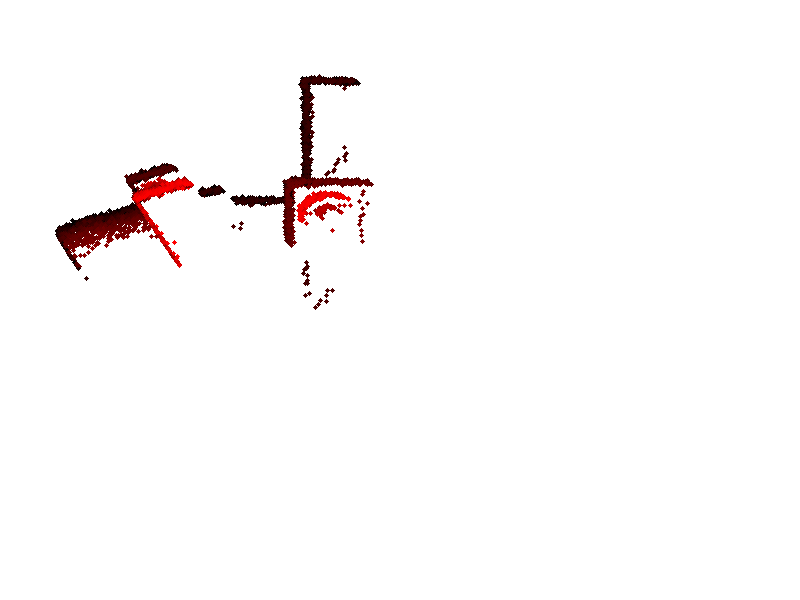

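View pics/side_scene.png

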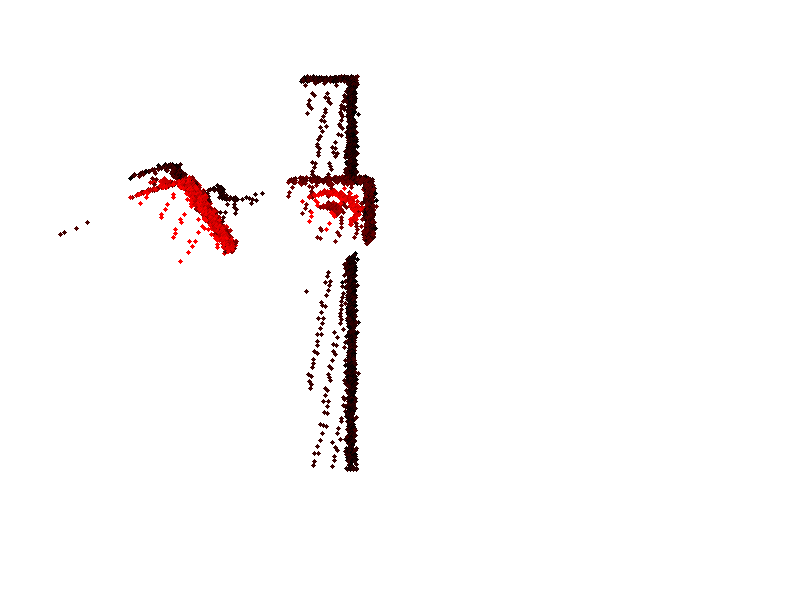

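Run:
```python
from h import *
from scipy.optimize import least_squares
P=np.load("pics/topP.npy");f=np.array([.7009,-.2791,.018])
A=np.radians(-44.9)
def axes(yaw): 
    h=np.array([-np.cos(yaw),-np.sin(yaw),0])
    lx=np.cos(.42)*h-np.sin(.42)*np.array([0,0,1]);lz=np.sin(.42)*h+np.cos(.42)*np.array([0,0,1]);ly=np.cross(lz,lx);return lx,ly,lz
X=np.array([np.cos(A),np.sin(A)]);Y=np.array([-X[1],X[0]])
s=(P[:,:2]-f[:2])@X;t=(P[:,:2]-f[:2])@Y
# barrel region
L0=np.array([*(f[:2]-.049*X),.332]);lx,ly,lz=axes(A)
q=P-L0;a=q@lx;rad=np.hypot(q@ly,q@lz)
m=(a<-.008)&(a>-.05)&(rad<.042)&(rad>.022)&(q@lz>0)
Q=P[m];print(m.sum())
def res(p):
    lx,ly,lz=axes(p[0]);q=Q-L0;return np.hypot(q@ly-p[1],q@lz-p[2])-p[3]
o=least_squares(res,[A,0,0,.031],loss='soft_l1',f_scale=.001);print(np.degrees(o.x[0]),o.x,np.abs(o.fun).mean())
o2=least_squares(lambda p:res([*p,.031]),[A,0,0],loss='soft_l1',f_scale=.001);p=o2.x;print("r31",np.degrees(p[0]),p)
lx,ly,lz=axes(p[0]);c=L0+p[1]*ly+p[2]*lz
q=P-c;a=q@lx;rad=np.hypot(q@ly,q@lz);k=(rad<.034)&(a>-.06)&(a<.03)
print(np.percentile(a[k],[90,95,98,99,100]).round(4)); k2=k&(rad<.028);print("glass",k2.sum(),a[k2].round(4)[:30])
print("c",c.round(4),"stand-frame y of c:",(c[:2]-f[:2])@Y)
# camera body front-back face edges: yaw by body top points
for nm in ["top","scene"]:
    PP=np.load(f"pics/{nm}P.npy");s=(PP[:,:2]-f[:2])@X;t=(PP[:,:2]-f[:2])@Y
    k=(s>.095)&(s<.145)&(abs(t)<.03)&(PP[:,2]>.5)
    print(nm,"coltop ctr",s[k].min(),s[k].max(),t[k].min(),t[k].max(), np.median(PP[k,2]))
    q=PP-c;b=q@lx;k=(b<-.058)&(b>-.105)&(abs(q@ly)<.08)&(abs(q@lz)<.05);print("body y",np.percentile(q[k]@ly,[1,99]),"x",np.percentile(b[k],[1,99]),"z",np.percentile(q[k]@lz,[1,99]))
```

```text
530
-44.38484251229382 [-7.74661640e-01 -1.14848200e-03 -9.72981168e-05  3.10659683e-02] 0.0012675809512244698
r31 -44.383720845914944 [-7.74642063e-01 -1.15015867e-03 -1.86697961e-05]
[-0.002   0.001   0.0025  0.0026  0.0032]
glass 67 [-0.0595 -0.0482 -0.0585 -0.0451 -0.0542 -0.0386 -0.0362 -0.0494 -0.0549
 -0.0478 -0.0375 -0.039  -0.0345 -0.0388 -0.0401 -0.042   0.0014  0.0013
 -0.0068  0.0026  0.0016 -0.005   0.0025  0.002  -0.0007 -0.0105  0.0026
  0.0023  0.0025  0.0025]
c [ 0.667  -0.2437  0.332 ] stand-frame y of c: 0.0011501805737927143
top coltop ctr 0.10025097671219153 0.13899270947735548 -0.013795065580048739 0.019734372823615478 0.5089019134314848
body y [-0.06118381  0.06090961] x [-0.1036116  -0.05908361] z [-0.02629575  0.0475926 ]
scene coltop ctr 0.10086670022488359 0.1384521485479095 -0.0145575900678614 0.020263383426545236 0.5103459782754607
body y [-0.06130226  0.06212682] x [-0.10404047 -0.06618009] z [-0.0346267   0.04834929]
```

servo_tool:
  increments:
    - [[-41.6,-24.7,0],0]
    - [[-41.6,-24.7,0],0]
    - [[-41.6,-24.7,0],0]
    - [[-41.6,-24.7,0],0]
    - [[-41.6,-24.7,0],0]
  claw: 100

```text
time_s: 1.55
position: [0.4224, 0.376, 0.2228]
tool_rot: [0.23, 0.973, 0.0, 0.0]
force: [1.2, 0.1, -0.0]
grip_width: 1.001
```

servo_tool:
  increments:
    - [[-41.6,-24.7,0],0]
    - [[-41.6,-24.7,0],0]
    - [[-41.6,-24.7,0],0]
    - [[-41.6,-24.7,0],0]
    - [[-41.6,-24.7,0],0]

```text
time_s: 2.05
position: [0.5532, 0.1725, 0.2229]
tool_rot: [0.23, 0.973, 0.0, 0.0]
force: [1.1, 1.0, -0.3]
grip_width: 0.999
```

servo_tool:
  increments:
    - [[0,0,0],0.148]
    - [[0,0,0],0.148]
    - [[0,0,0],0.148]
    - [[0,0,0],0.148]
    - [[0,0,0],0.148]

```text
time_s: 2.55
position: [0.5523, 0.1743, 0.2226]
tool_rot: [0.569, 0.822, 0.0, -0.0]
force: [-0.4, 0.3, 0.3]
grip_width: 0.996
```

servo_tool:
  increments:
    - [[0,0,0],0.148]
    - [[0,0,0],0.148]
    - [[0,0,0],0.071]
    - [[0,0,0],0]

```text
time_s: 2.95
position: [0.5523, 0.1744, 0.2226]
tool_rot: [0.707, 0.707, 0.0, 0.0]
force: [0.2, -0.5, 0.3]
grip_width: 1.001
```

Run:
```python
from h import *
s=status.observe();print({k:np.round(v,4).tolist() for k,v in s.items()})
print(R.from_quat(s['tool_rot']).as_matrix().round(4))
ci=camera_info("wrist");p,d=read_camera("wrist");cv2.imwrite("pics/w1.png",p[:,:,::-1]);np.save("pics/w1d.npy",d)
import pickle;pickle.dump(ci,open("pics/w1ci.pkl","wb"))
for t in ["celadon_mid","celadon_top"]:
  for m in mark_of("wrist",t)[:3]: print(t,m)
vv,uu=np.mgrid[0:400,0:640];P=unproj("wrist",uu.ravel(),vv.ravel(),d.ravel(),ci);m=(d.ravel()>.05)&(abs(P[:,0]-.552)<.035)&(abs(P[:,1]-.174)<.04)&(P[:,2]>.106)&(P[:,2]<.125)
q=P[m];print(m.sum())
if m.sum()>20:
    r_=cv2.minAreaRect((q[:,:2]*1000).astype(np.float32));print(r_,np.median(q[:,2]),q.min(0),q.max(0))
```

```text
{'time_s': 2.95, 'joints': [-0.7678, 0.1944, 0.4455, 1.6623, -0.0864, 1.3043, -0.3078], 'joint_vel': [0.0053, -0.0009, -0.0072, 0.0014, 0.0022, 0.0, 0.0905], 'joint_torque': [-0.1204, -49.7635, 4.0418, -39.8818, -0.0926, 0.0057, -1.4908], 'position': [0.5523, 0.1744, 0.2226], 'tool_rot': [0.7074, 0.7068, 0.0, 0.0], 'force': [0.1564, -0.459, 0.3478], 'wrist_torque': [-0.0657, -0.0026, 0.055], 'grip_width': 1.0006}
[[ 9.e-04  1.e+00  1.e-04]
 [ 1.e+00 -9.e-04  0.e+00]
 [ 0.e+00  1.e-04 -1.e+00]]
celadon_mid {'centre': [312.3, 188.6], 'score': 0.78}
celadon_top {'centre': [310.4, 192.6], 'score': 0.64}
608
((553.03466796875, 174.71420288085938), (54.28328323364258, 7.682417869567871), 89.85145568847656) 0.11473605022713007 [0.54912596 0.14758262 0.10622507] [0.55686803 0.20185059 0.11715869]
```

View pics/w1.png

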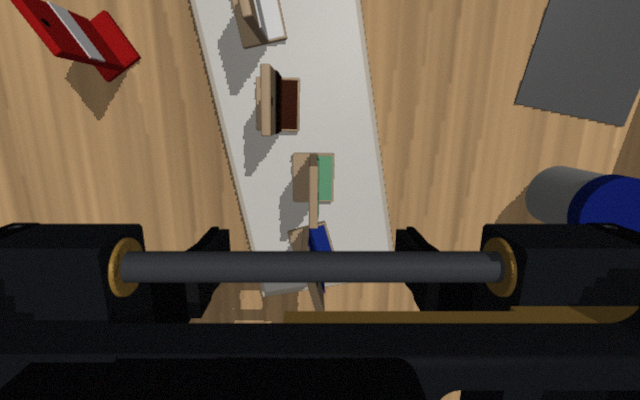

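servo_tool:
  increments:
    - [[0,0.7,35],0]
    - [[0,0,35],0]
    - [[0,0,35],0]
    - [[0,0,36],0]
    - [[0,0,0],0]

```text
time_s: 3.6
position: [0.5498, 0.1732, 0.0772]
tool_rot: [0.707, 0.708, -0.004, -0.001]
force: [-0.9, 0.5, 0.6]
grip_width: 0.998
```

servo_tool:
  increments:
    - [[0,0,0],0]
    - [[0,0,0],0]
    - [[0,0,0],0]
    - [[0,0,0],0]
    - [[0,0,0],0]
  claw: 0

```text
time_s: 4.1
position: [0.5535, 0.1745, 0.0824]
tool_rot: [0.707, 0.707, 0.001, 0.0]
force: [0.2, -0.1, 0.4]
grip_width: 0.63
```

servo_tool:
  increments:
    - [[0,0,0],0]
    - [[0,0,0],0]
    - [[0,0,0],0]

```text
time_s: 4.4
position: [0.553, 0.1743, 0.0816]
tool_rot: [0.707, 0.707, -0.0, 0.0]
force: [0.7, -0.7, 0.2]
grip_width: 0.355
```

servo_tool:
  increments:
    - [[0,0,0],0]
    - [[0,0,0],0]
    - [[0,0,0],0]
    - [[0,0,0],0]
    - [[0,0,0],0]

```text
time_s: 4.9
position: [0.553, 0.1743, 0.0815]
tool_rot: [0.707, 0.707, -0.0, 0.0]
force: [0.3, 0.9, -0.5]
grip_width: 0.092
```

servo_tool:
  increments:
    - [[0,0,-10],0]
    - [[0,0,-30],0]
    - [[0,0,-45],0]
    - [[0,0,-45],0]
    - [[0,0,-30],0]

```text
time_s: 5.4
position: [0.5537, 0.1742, 0.2456]
tool_rot: [0.707, 0.707, 0.002, 0.001]
force: [0.4, 0.1, -2.0]
grip_width: 0.089
```

Run:
```python
from h import *
s=status.observe();print({k:np.round(v,4).tolist() for k,v in s.items()})
p,d=read_camera("wrist");cv2.imwrite("pics/w2.png",p[:,:,::-1])
p,d=read_camera("scene");cv2.imwrite("pics/s2.png",cv2.resize(p[100:280,230:430,::-1],None,fx=3.3,fy=3.3))
```

```text
{'time_s': 5.4, 'joints': [-0.7722, 0.1819, 0.4511, 1.6287, -0.0815, 1.3461, -0.3102], 'joint_vel': [-0.0353, -0.1574, 0.0207, -0.4021, 0.0797, 0.559, -0.0625], 'joint_torque': [0.1529, -49.3095, 3.5966, -39.0669, -0.126, -0.5228, 0.0372], 'position': [0.5537, 0.1742, 0.2456], 'tool_rot': [0.7073, 0.7069, 0.0016, 0.0005], 'force': [0.368, 0.0747, -2.0056], 'wrist_torque': [-0.0637, 0.0204, 0.0154], 'grip_width': 0.089}
```

View pics/s2.png

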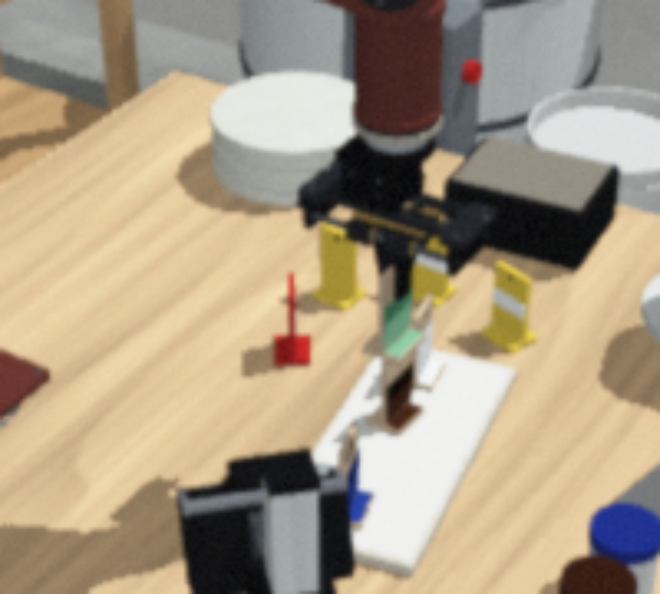

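servo_tool:
  increments:
    - [[0,0,-30],0.145]
    - [[0,0,-45],0.145]
    - [[0,0,-45],0.145]
    - [[0,0,-45],0.145]
    - [[0,0,-45],0.145]

```text
time_s: 6.0
position: [0.5524, 0.174, 0.4529]
tool_rot: [0.913, 0.408, -0.0, -0.0]
force: [0.9, -0.2, -1.2]
grip_width: 0.094
```

servo_tool:
  increments:
    - [[0,0,0],0.05]
    - [[0,0,0],0]

```text
time_s: 6.2
position: [0.5533, 0.1742, 0.452]
tool_rot: [0.922, 0.387, 0.0, 0.0]
force: [0.2, 0.3, -1.8]
grip_width: 0.092
```

```bash
cat > st.py <<'E'
from h import *
s=status.observe();M=R.from_quat(s['tool_rot']).as_matrix()
print(s['time_s'],"pos",np.round(s['position'],4),"j",np.round(s['joints'],3),"grip",round(s['grip_width'],3),"F",np.round(s['force'],1))
print("M",M.round(4).tolist())
yaw=np.radians(-44.4);h=np.array([-np.cos(yaw),-np.sin(yaw),0]);zz=np.array([0,0,1])
lx=np.cos(.42)*h-np.sin(.42)*zz;lz=np.sin(.42)*h+np.cos(.42)*zz;ly=np.cross(lz,lx)
lens=np.array([.666,-.2427,.3314])
T=np.stack([np.cross(-lx,-lz),-lx,-lz],1)
tcp=lens+.2*lx+.0155*lz
print("target tcp",tcp.round(4)); d=tcp-s['position']
print("delta world",(d*1000).round(1),"in tool mm",(M.T@d*1000).round(1))
print("rot err tool (deg)",np.degrees(R.from_matrix(M.T@T).as_rotvec()).round(2), "tilt deg",np.degrees(np.arccos(-M[2,2])).round(2),"tilt az",np.degrees(np.arctan2(M[1,2],M[0,2])).round(1))
E
python3 st.py
```

```text
6.2 pos [0.5533 0.1742 0.452 ] j [-0.822  0.181  0.545  1.224 -0.095  1.761 -1.078] grip 0.092 F [ 0.2  0.3 -1.8]
M [[0.7004, 0.7137, 0.0009], [0.7137, -0.7004, 0.0001], [0.0007, 0.0005, -1.0]]
target tcp [ 0.531  -0.1105  0.264 ]
delta world [ -22.2 -284.7 -188. ] in tool mm [-218.9  183.4  187.9]
rot err tool (deg) [-24.03  -0.03  -0.07] tilt deg 0.05 tilt az 9.2
```

servo_tool:
  increments:
    - [[-42.4,21.5,-8],0]
    - [[-42.4,21.5,-8],0]
    - [[-42.4,21.5,-8],0]
    - [[-42.4,21.5,-8],0]
    - [[-42.4,21.5,-8],0]

```text
time_s: 6.7
position: [0.4801, -0.054, 0.4903]
tool_rot: [0.921, 0.389, -0.001, -0.0]
force: [0.3, -1.8, -2.0]
grip_width: 0.088
```

servo_tool:
  increments:
    - [[-42.4,21.5,-8],0]
    - [[-42.4,21.5,-8],0]
    - [[-42.4,21.5,-8],0]
    - [[-42.4,21.5,-8],0]
    - [[-42.4,21.5,-8],0]

```text
time_s: 7.2
position: [0.4084, -0.2805, 0.5307]
tool_rot: [0.921, 0.389, -0.0, -0.001]
force: [2.0, -0.6, -2.2]
grip_width: 0.087
```

servo_tool:
  increments:
    - [[-42.4,21.5,-8],0]
    - [[-42.4,21.5,-8],0]
    - [[0,0,0],0]

```text
time_s: 7.5
position: [0.3757, -0.3767, 0.5459]
tool_rot: [0.924, 0.382, -0.003, -0.0]
force: [-0.8, -0.0, -1.1]
grip_width: 0.087
```

```bash
python3 st.py
```

```text
7.5 pos [ 0.3757 -0.3767  0.5459] j [-0.185  0.202  1.15   1.095 -0.194  1.959  0.096] grip 0.087 F [-0.8 -0.  -1.1]
M [[0.7087, 0.7055, -0.0051], [0.7055, -0.7087, -0.0015], [-0.0047, -0.0025, -1.0]]
target tcp [ 0.531  -0.1105  0.264 ]
delta world [ 155.3  266.2 -281.9] in tool mm [299.2 -78.4 280.7]
rot err tool (deg) [-24.21   0.42  -0.66] tilt deg 0.3 tilt az -163.7
```

servo_tool:
  increments:
    - [[0,0,-25],0]
    - [[0,0,-25],0]
    - [[0,0,-25],0]
    - [[0,0,-25],0]
    - [[0,0,0],0]

```text
time_s: 8.0
position: [0.3825, -0.3725, 0.5991]
tool_rot: [0.921, 0.39, 0.001, -0.004]
force: [-0.2, 1.5, -1.4]
grip_width: 0.091
```

```bash
python3 st.py
```

```text
8.0 pos [ 0.3825 -0.3725  0.5991] j [ 0.199  0.219  0.706  0.888 -0.167  2.087  0.041] grip 0.091 F [-0.2  1.5 -1.4]
M [[0.6963, 0.7178, -0.0019], [0.7178, -0.6963, 0.0079], [0.0043, -0.0069, -1.0]]
target tcp [ 0.531  -0.1105  0.264 ]
delta world [ 148.5  262.  -335.1] in tool mm [290.  -73.5 336.8]
rot err tool (deg) [-24.46  -0.3    0.21] tilt deg 0.46 tilt az 103.7
```

servo_tool:
  increments:
    - [[0,0,-40],0]
    - [[0,0,-40],0]
    - [[0,0,-40],0]
    - [[0,0,-40],0]

```text
time_s: 8.4
position: [0.3665, -0.3609, 0.6602]
tool_rot: [0.921, 0.386, 0.024, 0.053]
force: [0.3, -0.6, -2.2]
grip_width: 0.09
```

```bash
python3 st.py
```

```text
8.4 pos [ 0.3665 -0.3609  0.6602] j [ 0.203  0.137  0.63   0.823 -0.104  2.089 -0.009] grip 0.09 F [ 0.3 -0.6 -2.2]
M [[0.7005, 0.7085, 0.0855], [0.7137, -0.6961, -0.0782], [0.0041, 0.1158, -0.9933]]
target tcp [ 0.531  -0.1105  0.264 ]
delta world [ 164.5  250.4 -396.2] in tool mm [ 292.3 -103.6  388. ]
rot err tool (deg) [-17.41  -0.21  -0.13] tilt deg 6.65 tilt az -42.5
```

servo_tool:
  increments:
    - [[0,0,-40],0]
    - [[0,0,-40],0]
    - [[0,0,-40],0]

```text
time_s: 8.7
position: [0.3503, -0.3454, 0.7048]
tool_rot: [0.917, 0.385, 0.043, 0.095]
force: [0.4, 0.7, -1.7]
grip_width: 0.091
```

```bash
python3 st.py
```

```text
8.7 pos [ 0.3503 -0.3454  0.7048] j [-0.094  0.074  0.909  0.796 -0.082  2.089 -0.017] grip 0.091 F [ 0.4  0.7 -1.7]
M [[0.7, 0.6977, 0.1523], [0.7141, -0.6857, -0.1409], [0.0061, 0.2074, -0.9782]]
target tcp [ 0.531  -0.1105  0.264 ]
delta world [ 180.7  234.9 -440.8] in tool mm [ 291.6 -126.4  425.6]
rot err tool (deg) [-12.09  -0.32  -0.14] tilt deg 11.98 tilt az -42.8
```

servo_tool:
  increments:
    - [[0,0,-40],0]
    - [[0,0,-40],0]
    - [[0,0,-40],0]
    - [[0,0,-40],0]

```text
time_s: 9.1
position: [0.3381, -0.3298, 0.7419]
tool_rot: [0.91, 0.388, 0.062, 0.131]
force: [-0.6, -0.7, -1.5]
grip_width: 0.086
```

```bash
python3 st.py
```

```text
9.1 pos [ 0.3381 -0.3298  0.7419] j [-0.082  0.005  0.771  0.759  0.008  2.089 -0.071] grip 0.086 F [-0.6 -0.7 -1.5]
M [[0.6918, 0.6895, 0.2145], [0.722, -0.6652, -0.1903], [0.0115, 0.2865, -0.958]]
target tcp [ 0.531  -0.1105  0.264 ]
delta world [ 193.   219.3 -477.9] in tool mm [ 286.4 -149.8  457.5]
rot err tool (deg) [-7.42 -0.83  0.36] tilt deg 16.66 tilt az -41.6
```

servo_tool:
  increments:
    - [[0,10,-40],0]
    - [[0,10,-40],0]
    - [[0,10,-40],0]
    - [[0,10,-40],0]

```text
time_s: 9.5
position: [0.3259, -0.3286, 0.8012]
tool_rot: [0.901, 0.379, 0.09, 0.189]
force: [-0.2, -0.4, -1.8]
grip_width: 0.09
```

```bash
python3 st.py
```

```text
9.5 pos [ 0.3259 -0.3286  0.8012] j [ 0.224  0.005  0.466  0.627  0.015  2.089 -0.074] grip 0.09 F [-0.2 -0.4 -1.8]
M [[0.6958, 0.6496, 0.3063], [0.7179, -0.6408, -0.2719], [0.0196, 0.4091, -0.9123]]
target tcp [ 0.531  -0.1105  0.264 ]
delta world [ 205.1  218.1 -537.2] in tool mm [ 288.7 -226.3  493.6]
rot err tool (deg) [ 0.09 -1.15 -0.19] tilt deg 24.18 tilt az -41.6
```

servo_tool:
  increments:
    - [[0,0,0],0]
    - [[0,0,0],0]

```text
time_s: 9.7
position: [0.3259, -0.3287, 0.8006]
tool_rot: [0.902, 0.379, 0.09, 0.188]
force: [0.5, 0.2, -2.4]
grip_width: 0.088
```

```bash
python3 st.py
```

```text
9.7 pos [ 0.3259 -0.3287  0.8006] j [ 0.225  0.004  0.465  0.628  0.015  2.089 -0.075] grip 0.088 F [ 0.5  0.2 -2.4]
M [[0.6968, 0.6492, 0.305], [0.717, -0.642, -0.2715], [0.0195, 0.4079, -0.9128]]
target tcp [ 0.531  -0.1105  0.264 ]
delta world [ 205.1  218.2 -536.6] in tool mm [ 288.9 -225.8  493.1]
rot err tool (deg) [ 0.01 -1.11 -0.26] tilt deg 24.1 tilt az -41.7
```

servo_tool:
  increments:
    - [[20,-16,34],0]
    - [[20,-16,34],0]
    - [[20,-16,34],0]
    - [[20,-16,34],0]
    - [[20,-16,34],0]

```text
time_s: 10.2
position: [0.3961, -0.2514, 0.6127]
tool_rot: [0.902, 0.38, 0.09, 0.186]
force: [-0.2, -1.2, -0.6]
grip_width: 0.091
```

```bash
python3 st.py
```

```text
10.2 pos [ 0.3961 -0.2514  0.6127] j [ 0.081 -0.286  0.172  1.356  0.233  1.685 -0.446] grip 0.091 F [-0.2 -1.2 -0.6]
M [[0.6953, 0.6514, 0.3036], [0.7184, -0.6419, -0.268], [0.0203, 0.4045, -0.9143]]
target tcp [ 0.531  -0.1105  0.264 ]
delta world [ 134.9  140.9 -348.7] in tool mm [ 187.9 -143.6  322. ]
rot err tool (deg) [-0.2  -1.2  -0.16] tilt deg 23.89 tilt az -41.4
```

servo_tool:
  increments:
    - [[22,-17,38],0]
    - [[22,-17,38],0]
    - [[22,-17,38],0]
    - [[22,-17,38],0]

```text
time_s: 10.6
position: [0.4591, -0.1858, 0.4477]
tool_rot: [0.902, 0.379, 0.09, 0.186]
force: [1.2, -0.4, -1.1]
grip_width: 0.094
```

```bash
python3 st.py
```

```text
10.6 pos [ 0.4591 -0.1858  0.4477] j [ 0.061 -0.304  0.041  1.723  0.255  1.383 -0.676] grip 0.094 F [ 1.2 -0.4 -1.1]
M [[0.6959, 0.6511, 0.303], [0.7178, -0.6426, -0.268], [0.0202, 0.404, -0.9145]]
target tcp [ 0.531  -0.1105  0.264 ]
delta world [  71.9   75.3 -183.7] in tool mm [100.4 -75.8 169.6]
rot err tool (deg) [-0.23 -1.17 -0.21] tilt deg 23.86 tilt az -41.5
```

servo_tool:
  increments:
    - [[20,-15,34],0]
    - [[20,-15,34],0]
    - [[20,-15,34],0]
    - [[20,-15,34],0]
    - [[15,-12,26],0]

```text
time_s: 11.1
position: [0.527, -0.115, 0.2715]
tool_rot: [0.902, 0.38, 0.088, 0.186]
force: [1.0, -0.3, -1.1]
grip_width: 0.091
```

servo_tool:
  increments:
    - [[0,0,0],0]
    - [[0,0,0],0]

```text
time_s: 11.3
position: [0.5274, -0.1161, 0.275]
tool_rot: [0.902, 0.38, 0.089, 0.187]
force: [0.1, -1.0, -0.8]
grip_width: 0.091
```

```bash
python3 st.py
python3 - <<'E'
from h import *
for n in ["scene","top","wrist"]:
    p,d=read_camera(n);cv2.imwrite(f"pics/{n}3.png",p[:,:,::-1]);np.save(f"pics/{n}3d.npy",d)
    for t in ["celadon_mid","celadon_top","lens"]: print(n,t,[(np.round(m['centre'],1).tolist(),m['score']) for m in mark_of(n,t)[:2]])
yaw=np.radians(-44.4);h=np.array([-np.cos(yaw),-np.sin(yaw),0]);lx=np.cos(.42)*h-np.sin(.42)*np.array([0,0,1]);L=np.array([.666,-.2427,.3314])
for n in ["scene","top"]:print(n,proj(n,[L,L+.2*lx]).round(1))
E
```

```text
11.3 pos [ 0.5274 -0.1161  0.275 ] j [ 0.024 -0.156 -0.083  1.955  0.321  1.063 -0.951] grip 0.091 F [ 0.1 -1.  -0.8]
M [[0.696, 0.6512, 0.3025], [0.7178, -0.6416, -0.2705], [0.018, 0.4054, -0.914]]
target tcp [ 0.531  -0.1105  0.264 ]
delta world [  3.6   5.6 -11. ] in tool mm [ 6.3 -5.7  9.6]
rot err tool (deg) [-0.15 -1.05 -0.16] tilt deg 23.94 tilt az -41.8
scene celadon_mid [([292.7, 231.2], 0.64)]
scene celadon_top [([291.3, 219.1], 0.83)]
scene lens [([304.6, 249.5], 0.73)]
top celadon_mid []
top celadon_top []
top lens [([461.9, 126.8], 0.98)]
wrist celadon_mid [([312.7, 236.9], 0.6)]
wrist celadon_top [([309.2, 261.4], 0.83)]
wrist lens [([632.2, 220.4], 0.8)]
scene [[304.8 252.2]
 [294.3 233.1]]
top [[463.1 127. ]
 [403.9 187.4]]
```

View pics/scene3.png

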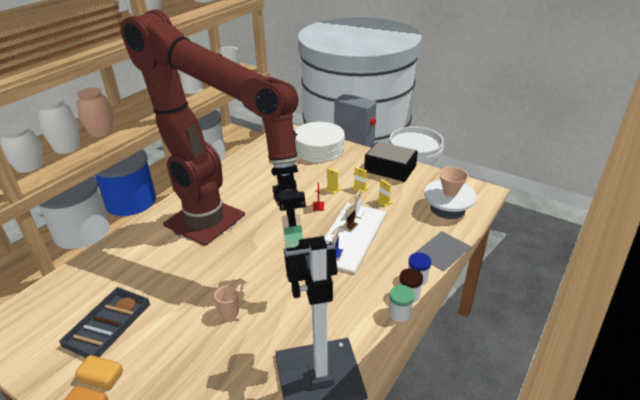

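View pics/wrist3.png

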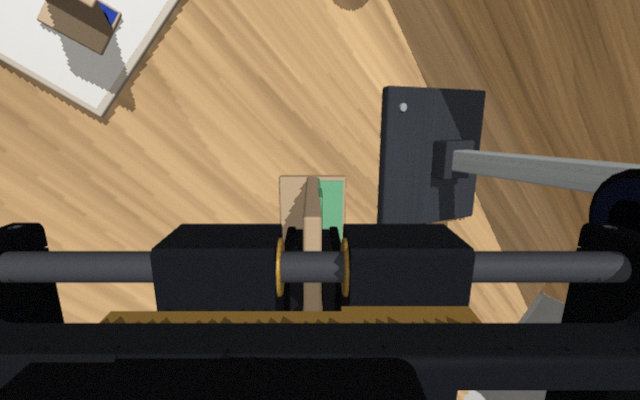

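View pics/top3.png

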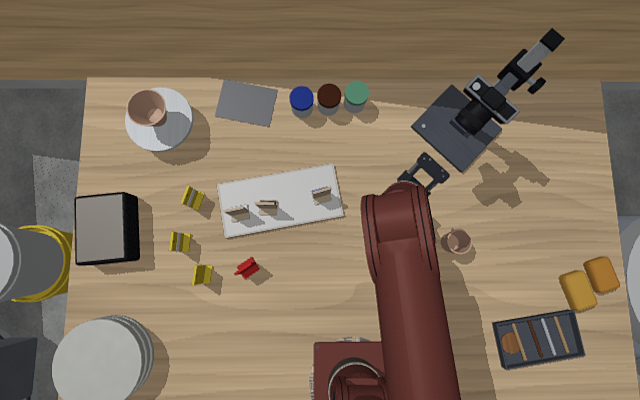

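servo_tool:
  increments:
    - [[6.3,-5.7,8.7],0.003]
    - [[0,0,0],0]
    - [[0,0,0],0]
    - [[0,0,0],0]

```text
time_s: 12.3
position: [0.5316, -0.11, 0.2662]
tool_rot: [0.902, 0.378, 0.09, 0.188]
force: [-0.9, -0.2, -1.8]
grip_width: 0.086
```

```bash
python3 st.py
python3 - <<'E'
from h import *
ci=camera_info("wrist");p,d=read_camera("wrist")
cs=camera_info("scene");ps,ds=read_camera("scene")
cv2.imwrite("pics/s4.png",cv2.resize(ps[170:320,220:380,::-1],None,fx=4,fy=4))
vv,uu=np.mgrid[0:400,0:640];P=unproj("wrist",uu.ravel(),vv.ravel(),d.ravel(),ci);ok=d.ravel()>.03
yaw=np.radians(-44.4);h=np.array([-np.cos(yaw),-np.sin(yaw),0]);zz=np.array([0,0,1]);lx=np.cos(.42)*h-np.sin(.42)*zz;lz=np.sin(.42)*h+np.cos(.42)*zz;ly=np.cross(lz,lx);L=np.array([.666,-.2427,.3314])
def loc(P): q=P-L;return np.stack([q@lx,q@ly,q@lz],-1)
q=loc(P)
# lens front from wrist
m=ok&(abs(q[:,0])<.02)&(np.hypot(q[:,1],q[:,2])<.045);print("lens pts wrist",m.sum(),q[m].min(0).round(4) if m.any() else'',q[m].max(0).round(4) if m.any() else '',np.median(q[m],0).round(4))
# tile pts, wrist and scene
for n,PP in [("wrist",P[ok]),("scene",unproj("scene",uu.ravel(),vv.ravel(),ds.ravel(),cs)[ds.ravel()>0.1])]:
    q=loc(PP);m=(abs(q[:,0]-.195)<.035)&(abs(q[:,1])<.05)&(q[:,2]>-.06)&(q[:,2]<.0)
    print(n,"tile",m.sum(),np.percentile(q[m],[1,50,99],axis=0).round(4).tolist() if m.any() else '')
print("expected mid px scene",proj("scene",L+.2*lx))
for m in mark_of("scene","celadon_mid")[:2]: print(m)
E
```

```text
12.3 pos [ 0.5316 -0.11    0.2662] j [ 0.024 -0.144 -0.097  1.963  0.33   1.045 -0.978] grip 0.086 F [-0.9 -0.2 -1.8]
M [[0.698, 0.6477, 0.3055], [0.7158, -0.6435, -0.2713], [0.0209, 0.408, -0.9127]]
target tcp [ 0.531  -0.1105  0.264 ]
delta world [-0.6 -0.5 -2.2] in tool mm [-0.9 -1.   2. ]
rot err tool (deg) [ 0.02 -1.14 -0.38] tilt deg 24.11 tilt az -41.6
lens pts wrist 944 [-0.0014 -0.026  -0.0322] [ 0.0043  0.0012 -0.007 ] [ 0.0019 -0.009  -0.0179]
wrist tile 2819 [[0.1769, -0.029, -0.0441], [0.2007, -0.0134, -0.0403], [0.2219, 0.0134, -0.0052]]
scene tile 172 [[0.1872, -0.0278, -0.0384], [0.1945, 0.005, -0.015], [0.2076, 0.026, -0.0004]]
expected mid px scene [[294.28640194 233.06526803]]
{'centre': [296.9, 232.8], 'score': 0.91}
```

View pics/s4.png

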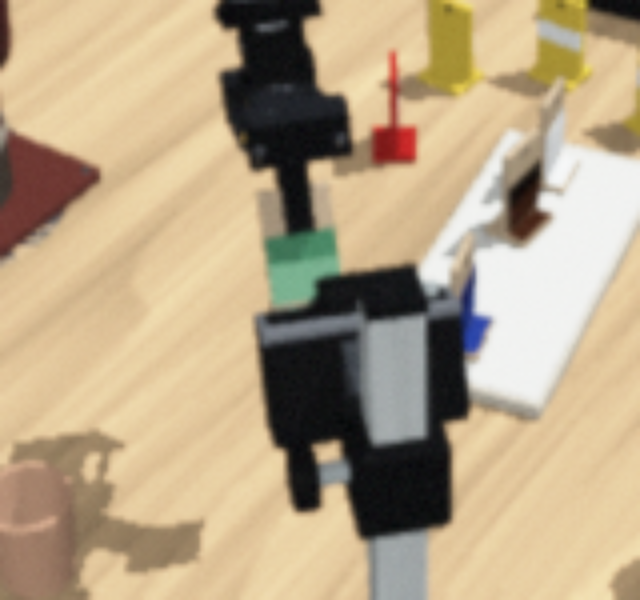

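servo_tool:
  increments:
    - [[0,0,0],0]
    - [[0,0,0],0]
    - [[0,0,0],0]

```text
time_s: 12.75
position: [0.5316, -0.11, 0.2664]
tool_rot: [0.902, 0.378, 0.091, 0.188]
force: [0.5, 0.0, -1.3]
grip_width: 0.09
```

```bash
python3 st.py; python3 -c "
from h import *
print(np.round(status.observe()['joint_vel'],3)); r.job_done()"
```

```text
12.75 pos [ 0.5316 -0.11    0.2664] j [ 0.024 -0.144 -0.097  1.963  0.33   1.045 -0.978] grip 0.09 F [ 0.5  0.  -1.3]
M [[0.6981, 0.6474, 0.3057], [0.7157, -0.6436, -0.2713], [0.0211, 0.4082, -0.9126]]
target tcp [ 0.531  -0.1105  0.264 ]
delta world [-0.6 -0.5 -2.4] in tool mm [-0.8 -1.   2.1]
rot err tool (deg) [ 0.03 -1.15 -0.39] tilt deg 24.13 tilt az -41.6
[ 0.001  0.001 -0.    -0.     0.     0.     0.   ]
the job is handed in; nothing more can be done
```

The celadon tile is held by its bare top end in front of the lens, and the job was handed in at 12.75 s.

- **Tilt:** The move tool cannot tilt the gripper directly. I got the 24° lean by raising the arm until its wrist joint reached the end of its range. The lean then held as I brought the tile down to the lens.
- **Position:** The gripper ended about 2 mm from its target. The tile's middle came out at about 0.2 m from the lens and within about 2 mm of the line of sight.
- **Squareness:** The glazed face points at the lens to within about 0.4°. A roll of about 1.1° in the picture remains, which I left uncorrected. These figures come from the tool's pose and my estimate of where the lens is.
- **Stillness:** Joint speeds were essentially zero, and the grip width was steady at the tile's thickness.
- **Other objects:** The pictures show the other three tiles, the beaker and the camera stand where they were. No unexpected forces were measured on the tool.
- **Disagreement:** The scene network placed the tile's middle about 3 pixels to one side of where I expected it. The depth points showed it centred, so I kept the pose.

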